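# Roll down the cork trackbed

### The job

Press down the newly laid cork trackbed with the metal roller: push on the top of the roller with your fingertips so that it rolls along the cork and stops squarely on the pencil line, its axis right above the line. It must roll and not be dragged: never lift or grip it or reach down its sides, keep it wholly on the cork, and leave the pin tin, coach, cottage and jar alone.

Things in the scene. Friction and masses are not known exactly. Their poses are not given: they have to be found in the camera images.
- board: Fixed plywood baseboard section 200 x 480 x 12 mm lying on the table, with a flat cork strip 140 mm wide, 5 mm thick glued along its whole length down the middle (cork top 17 mm above the table). Origin at the centre of the underside; its y axis runs along the strip, x across it, z up.
- line: Black pencil line 128 mm long, 3 mm wide, drawn straight across the cork: the stopping place, 120 to 190 mm from the roller's start, on whichever side. Origin at the line's centre on the cork top; its x axis runs along the line (across the strip), y along the strip, z up. It has no height to speak of.
- roller: Loose solid aluminium roller, 60 mm in diameter, 90 mm long, about 0.55 to 0.9 kg, lying across the cork, with a 12 mm steel axle stub standing out 12 mm at each end. It rolls freely and comes to rest within a few mm once it is let go slowly. A fingertip resting on its top moves twice as fast as its axis. Its x axis is the roller's axis; the other two axes turn as it rolls; the origin is a point on its skin, which is lowest at the start and turns with it.
- roller_center (a point): Centre of the roller, on its axis, 30 mm above the cork (47 mm above the table); the roller's top is 77 mm above the table.
- pin_tin: Round steel pin tin with a brass lid, 36 mm in diameter, 24 mm high, standing loose on the cork near the +y end of the board, outside the stretch to be rolled. Origin at the centre of its underside. Leave it alone.
- coach: Model railway coach, dark green with a white roof, 204 x 33 x 48 mm (long along its y), standing loose on the table beyond the board. Origin at the centre of its underside. Leave it alone.
- cottage: Model cottage, 60 x 80 mm and about 75 mm high, standing loose on the table on the robot's right. Origin at the centre of its underside. Leave it alone.
- ballast_jar: Closed jar, 56 mm in diameter, 85 mm high, standing loose on the table on the robot's left. Origin at the centre of its underside. Leave it alone.
Mind the look-alikes: they are no part of the job. What is shaped like the roller but turquoise is not meant.

How it is judged:
On the way:
1. the roller has turned nearly half over, by rolling, under the push of the fingertips (angle between roller's own z axis and vertical above 2.4 rad).
At the end, for the whole second after the job is handed in: The roller lies at rest on the cork, its axis within 10 mm of the pencil line and within 10 degrees of it, its middle within 25 mm of the line's middle (y of roller_center in the frame of line between -0.01 and 0.01 m and x of roller_center in the frame of line between -0.025 and 0.025 m and angle between the x axis of roller and the x axis of line, either way round below 0.17 rad and height (world z) of roller_center between 0.043 and 0.051 m and linear speed of roller below 0.01 m/s and angular speed of roller below 0.2 rad/s); the robot touches nothing.
It fails at once if the roller is lifted more than 6 mm off the cork (height (world z) of roller_center above 0.053 m).
It fails at once if the fingertips touch the roller while they reach down its side, below its axis (grasp point under 60 mm above the table) (contact force between the fingers and roller above 0.5 N and height (world z) of the grasp point below 0.06 m).
It fails at once if the roller hangs over the edge of the cork by more than 5 mm, or falls off it (x of roller_center in the frame of board above 0.03 m or x of roller_center in the frame of board below -0.03 m or height (world z) of roller_center below 0.04 m).
It fails at once if the pin tin, coach, cottage or jar is moved by more than 10 mm (distance of any of pin_tin, coach, cottage, ballast_jar from where it was at the start of the episode above 0.01 m).
It also fails if it takes over 51 s, if anything falls off the work surface, if the arm or the gripper's body presses on something with over 40 N, if the wrist force passes 120 N, or if a joint passes its speed limit or range.

### The arm

A 7-joint arm with a two-finger parallel gripper is mounted at the origin on the work surface. World frame = base frame: x ahead of the robot, y to its left, z up, the work surface at z = 0. Lengths are in m, angles in rad, forces in N, time in s.
With the tool pointing down it reaches from about 0.425 to 0.875 m from the base axis. Payload 4.7 kg.
Tool frame: the origin (TCP) lies on the centre line of the jaws, within the pads' length; the fingertips stand ahead of it and the grasp point (between the pads) lies 2 mm behind it (nose_length is the z of the fingertips in the tool frame, in m); z points along the fingers, y is the line along which they close (so a half turn about z gives the same grasp; the last joint's range is limited). The gripper opens to 87 mm and grips with 3 to 60 N. Pads are 19 mm wide; open, the fingers measure 117 mm over their backs; the gripper's body (75 mm by 190 mm) begins 51 mm behind the grasp point.
Start: joints at [-1.303, 0.321, -0.07, 1.45, 0.023, 1.371, -0.057], TCP at [0.163, 0.629, 0.24] pointing down, gripper open.
Joint ranges: [-2.86, 2.86], [-0.3, 2.09], [-1.38, 1.24], [0.06, 2.45], [-1.56, 4.7], [0.09, 2.05], [-2.69, 2.69]. Speed limits (rad/s): [2.57, 2.57, 3.14, 3.14, 3.14, 3.14, 3.14].

### API

Orientations are given as a rotation vector (axis times angle).
In Python, from bench import * gives the robot as it stands.
- The arm moves only by the tool send_rows, never from a script. Its arguments are lists of equal length, an entry for each row: "xyz": the shift along the tool's x, y, z in mm, a list of three; "dr": the turn, a rotation vector about the tool's x, y, z in rad, a list of three. A call has exactly 10 rows; each row is the pose to reach, as a shift and turn from the pose commanded when the call began, along the tool's axes at that moment; what a row does not reach only later rows make up. A row lasts 1/12 s, in which the tool goes at most 41.7 mm and 7.16 degrees, less where a joint would pass 70% of its speed; a pose out of reach is approached as far as the arm can. A call with a gripper value outside its range is refused whole. "jaw" is the finger opening in mm, from 0 to 87, set as the call begins (left out, the last holds). The fingers move at their own pace and stop on an object; "grip_force" is the grip in N (left out, the last holds). Time passes only in rows, so rows that repeat a pose let the fingers close, or fill a call up. It gives the time, the measured TCP pose, the force, the opening and the grip force at its end, in the units of the state.
- get_state(): the state, without advancing time (a new reading comes with each control period).
- get_image(name): name is "scene" or "side" or "wrist"; returns the picture (400x640x3 uint8, red, green, blue); there is no depth.
- calibration(name): a dict with "vfov" (degrees; the focal length in pixels is half the picture's height over the tangent of half this angle, whatever the lens; pixels are square), "cx", "cy" (the principal point, pixels), "rvec" (rotation vector, rad) and "tvec" (3), from world to camera coordinates, as OpenCV has them; the wrist camera has in their place "hand_eye" (4x4, takes a point from camera to tool coordinates, whose origin is the TCP and whose axes are the flange's). Camera axes: x right, y down, z forward; pixel columns grow to the right and rows downward; lengths in m; the calibration is good to about 2 mm. A picture is of the moment at which its call begins: read the wrist's pose just before it. calibration takes no time and is no camera call.
- close_job(): hands the job in; it is judged then, once.
The state is a dict: "time": time; "joint_positions": joint angles; "qd": joint speeds; "joint_torque": joint torques, N m; "position": TCP position; "tool_rot": TCP orientation; "ft_force": force on the tool from outside, world axes, zero at the start; "torque": the same for the moment, N m; "grip_width": opening from 0.0 (shut) to 1.0 (fully open); "grip_force": force on a finger pad.
Only numpy, scipy, OpenCV 4.12 (cv2) and the standard library are available. Lean on these libraries where they do the work, as an engineer would, in place of code of your own. Each camera call takes 0.05 s, during which the arm holds its last target. There are 200 camera calls.

## Working session

There is one attempt and no reset: what is moved stays moved. The work goes in short steps, Python scripts to look and compute and a tool call to move; the robot and the scene stay as the last step left them, time stands still between calls to the robot, and variables do not carry over. Pictures are saved under pics/ and viewed, at most 10 in all, crops included, and the job is handed in when it is done.

Besides the shell and the picture viewer there is one more tool, called after "Call:" as name(argument=value, ...) on one line, values as JSON. send_rows: Moves the arm, as the interface text tells. Its arguments: {"type":"object","properties":{"xyz":{"type":"array"},"dr":{"type":"array"},"jaw":{"type":"number"},"grip_force":{"type":"number"}},"required":["xyz","dr"]}

```bash
mkdir -p pics; ls; python3 - <<'E'
from bench import *
import cv2
s=get_state();print(s)
for n in("scene","side"):
    im=get_image(n);cv2.imwrite(f"pics/{n}0.png",im[:,:,::-1]);print(n,calibration(n))
print(calibration("wrist"))
try: print(nose_length)
except Exception as e: print(e)
E
```

```text
pics
{'time': 0.0, 'joint_positions': array([-1.30295107,  0.32182895, -0.07008852,  1.45168583,  0.02253123,
        1.37078328, -0.05691582]), 'qd': array([-0.0020921 , -0.00046381, -0.00043531,  0.00031432, -0.00111263,
       -0.00109612, -0.00076143]), 'joint_torque': array([ 1.72590699e-04, -4.91308558e+01, -4.03710930e-01, -3.12516010e+01,
       -6.39278744e-02,  4.38902120e-02,  1.85984309e-04]), 'position': array([0.16306027, 0.62867362, 0.23845218]), 'tool_rot': array([-3.97478927e-01, -3.11612987e+00,  2.99690925e-03]), 'ft_force': array([ 0.53500077, -0.43231   , -0.01794045]), 'torque': array([-0.04035333, -0.05300871, -0.0025955 ]), 'grip_force': 0.0, 'grip_width': 1.0019754743775113}
scene {'vfov': 57.24170901794738, 'cx': 319.1187698416537, 'cy': 193.6282001400355, 'rvec': array([ 1.22350111,  2.49131005, -0.7409553 ]), 'tvec': array([ 0.29906558, -0.31342444,  1.46683956])}
side {'vfov': 56.18121296449605, 'cx': 322.4713198135367, 'cy': 193.3494189618494, 'rvec': array([ 0.09406877, -2.79377332,  1.36561065]), 'tvec': array([0.51932271, 0.0568137 , 1.06909851])}
{'vfov': 64.27289292369724, 'cx': 319.4970059112799, 'cy': 201.2877383796506, 'hand_eye': array([[ 2.61034920e-04, -9.63806807e-01, -2.66601519e-01,
         7.29368483e-02],
       [ 9.99999203e-01,  5.80805735e-04, -1.12058555e-03,
        -1.12286899e-04],
       [ 1.23487167e-03, -2.66601014e-01,  9.63806191e-01,
        -1.44754431e-01],
       [ 0.00000000e+00,  0.00000000e+00,  0.00000000e+00,
         1.00000000e+00]])}
0.017
```

View pics/scene0.png

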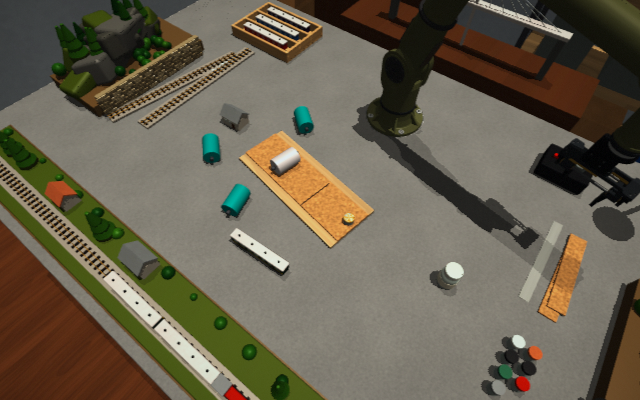

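View pics/side0.png

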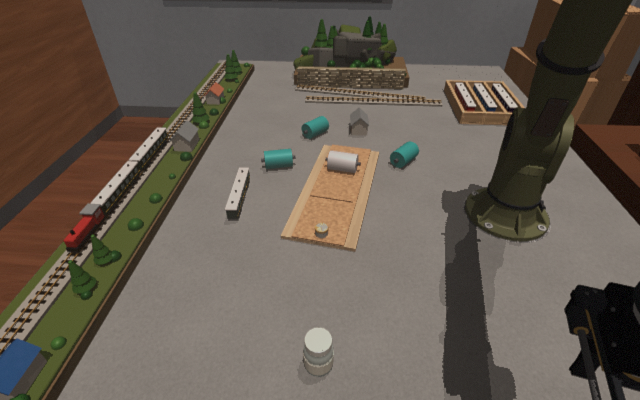

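Scene view: the board has corners about (281,132), (374,211), (332,245) and (240,157), with the aluminium roller at (285,161). The line runs (303,203)–(327,184) and the tin is at (348,218). Side view: the roller is at (343,162), the line runs (312,197)–(352,200), and the tin is at (321,229).

```bash
cat > h.py <<'E'
from bench import *
import numpy as np, cv2
from scipy.spatial.transform import Rotation as R
def cam(n,s=None):
    c=calibration(n); f=200/np.tan(np.radians(c["vfov"])/2)
    if n=="wrist":
        T=np.eye(4);T[:3,:3]=R.from_rotvec(s["tool_rot"]).as_matrix();T[:3,3]=s["position"]
        T=T@c["hand_eye"]; return f,c["cx"],c["cy"],T[:3,:3],T[:3,3]
    M=R.from_rotvec(c["rvec"]).as_matrix(); return f,c["cx"],c["cy"],M.T,-M.T@c["tvec"]
def pt(C,u,v,z):
    f,cx,cy,M,o=C; d=M@[(u-cx)/f,(v-cy)/f,1]; return o+d*(z-o[2])/d[2]
def px(C,p):
    f,cx,cy,M,o=C; q=M.T@(np.array(p)-o); return np.array([cx+f*q[0]/q[2],cy+f*q[1]/q[2]])
E
python3 - <<'E'
from h import *
np.set_printoptions(precision=4,suppress=True)
a,b=cam("scene"),cam("side")
print("corners",[pt(a,*p,.012)[:2] for p in((281,132),(374,211),(332,245),(240,157))])
print("corners",[pt(b,*p,.012)[:2] for p in((327,146),(379,150),(355,247),(287,238))])
print("line",[pt(a,*p,.017)[:2] for p in((303,203),(327,184))],[pt(b,*p,.017)[:2] for p in((312,197),(352,200))])
print("roller",pt(a,285,161,.055)[:2],pt(b,343,162,.055)[:2])
print("tin",pt(a,348,218,.04)[:2],pt(b,321,229,.04)[:2])
print("tool axes",R.from_rotvec(get_state()["tool_rot"]).as_matrix())
E
python3 - <<'E'
import cv2
a=cv2.imread("pics/scene0.png")[120:255,230:385];cv2.imwrite("pics/crop1.png",cv2.resize(a,None,fx=4,fy=4,interpolation=2))
E
```

```text
corners [array([ 0.3553, -0.2873]), array([0.4325, 0.1814]), array([0.6161, 0.145 ]), array([ 0.5389, -0.3238])]
corners [array([ 0.5259, -0.3186]), array([ 0.3416, -0.3034]), array([0.4262, 0.1728]), array([0.6026, 0.1524])]
line [array([ 0.5541, -0.0199]), array([ 0.4437, -0.0033])] [array([ 0.5525, -0.0164]), array([ 0.4351, -0.0102])]
roller [ 0.4775 -0.1599] [ 0.466  -0.1519]
tin [0.5213 0.1364] [0.5146 0.1422]
tool axes [[-0.968   0.2511 -0.0003]
 [ 0.2511  0.968  -0.0017]
 [-0.0001 -0.0017 -1.    ]]
```

View pics/crop1.png

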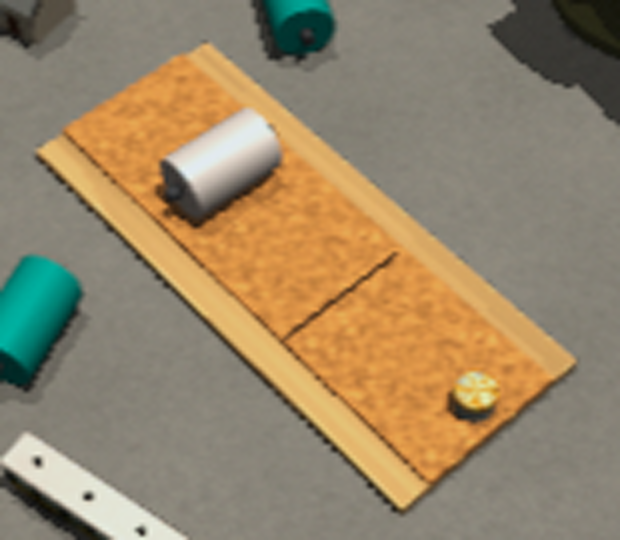

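Call:
send_rows(xyz=[[-31,-27,2],[-62,-54,4],[-93,-81,6],[-124,-108,8],[-155,-136,10],[-186,-163,12],[-217,-190,14],[-248,-218,16],[-279,-245,18],[-310,-272,20]], dr=[[0,0,0.08],[0,0,0.16],[0,0,0.24],[0,0,0.32],[0,0,0.4],[0,0,0.48],[0,0,0.56],[0,0,0.64],[0,0,0.72],[0,0,0.8]], jaw=40)

```text
time: 0.93
position: [0.3955, 0.286, 0.2193]
tool_rot: [-1.585, -2.712, -0.0]
ft_force: [0.9, 0.6, 0.9]
grip_width: 0.469
grip_force: 0.0
```

```bash
cat >> h.py <<'E'
def delta(x,y,z,ang):
    "tool shift mm and turn to get TCP to x,y,z with tool x axis at ang deg in plan, tool down"
    s=get_state();M=R.from_rotvec(s["tool_rot"]).as_matrix()
    a=np.radians(ang);c,n=np.cos(a),np.sin(a)
    T=np.array([[c,n,0],[n,-c,0],[0,0,-1]])
    print("t",round(s["time"],2),"pos",s["position"].round(4),"xang",np.degrees(np.arctan2(M[1,0],M[0,0])).round(2),"F",s["ft_force"].round(1))
    print("delta mm",(M.T@(np.array([x,y,z])-s["position"])*1000).round(1),"dr",R.from_matrix(M.T@T).as_rotvec().round(4))
E
python3 -c "
from h import *
delta(.465,-.10,.2,80.6)"
```

```text
t 0.93 pos [0.3955 0.286  0.2193] xang 119.4 F [0.9 0.6 0.9]
delta mm [-370.4 -129.    19.2] dr [-2.000e-04 -2.000e-04  6.772e-01]
```

Call:
send_rows(xyz=[[-37,-13,2],[-74,-26,4],[-111,-39,6],[-148,-52,8],[-185,-65,10],[-222,-77,12],[-259,-90,14],[-296,-103,16],[-333,-116,18],[-370,-129,19]], dr=[[0,0,0.068],[0,0,0.136],[0,0,0.203],[0,0,0.271],[0,0,0.339],[0,0,0.406],[0,0,0.474],[0,0,0.542],[0,0,0.61],[0,0,0.677]])

```text
time: 1.77
position: [0.4653, -0.0992, 0.2003]
tool_rot: [-2.395, -2.033, -0.001]
ft_force: [0.8, 0.2, 0.3]
grip_width: 0.461
grip_force: 0.0
```

Call:
send_rows(xyz=[[0,0,0],[0,0,0],[0,0,0],[0,0,0],[0,0,0],[0,0,0],[0,0,0],[0,0,0],[0,0,0],[0,0,0]], dr=[[0,0,0],[0,0,0],[0,0,0],[0,0,0],[0,0,0],[0,0,0],[0,0,0],[0,0,0],[0,0,0],[0,0,0]])

```text
time: 2.6
position: [0.4658, -0.0972, 0.2006]
tool_rot: [-2.391, -2.037, -0.0]
ft_force: [0.2, -0.2, -0.8]
grip_width: 0.462
grip_force: 0.0
```

```bash
python3 - <<'E'
from h import *
delta(.465,-.10,.2,80.6)
cv2.imwrite("pics/w1.png",get_image("wrist")[:,:,::-1])
E
```

```text
t 2.6 pos [ 0.4658 -0.0972  0.2006] xang 80.85 F [ 0.2 -0.2 -0.8]
delta mm [-2.9 -0.3  0.6] dr [ 0.0001 -0.0001  0.0044]
```

View pics/w1.png

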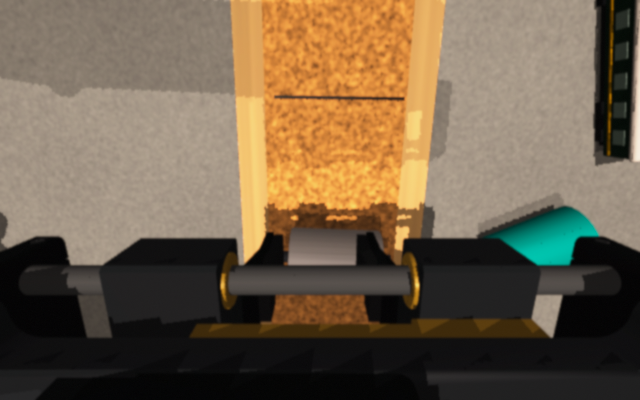

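The wrist view shows the line's ends at (275,96) and (405,98). The roller's front edge is at row ≈229, columns 288–357, between the fingers.

```bash
python3 - <<'E'
from h import *
from scipy.optimize import brentq
np.set_printoptions(precision=4,suppress=True)
s=get_state();C=cam("wrist",s)
l=[pt(C,*p,.017) for p in((275,96),(405,98))];L=(l[0]+l[1])/2
d=l[1]-l[0];print("line",l,L,np.linalg.norm(d),"xang",np.degrees(np.arctan2(d[1],d[0]))+90)
e=[pt(C,*p,.012) for p in((232,0),(244,258),(443,0),(424,258))]
d=e[1]-e[0];e2=e[3]-e[2]
print("edges",e,[np.degrees(np.arctan2(-q[1],-q[0])) for q in(d,e2)])
a=np.radians(80.6);Y=np.array([np.cos(a),np.sin(a),0]);X=np.array([np.sin(a),-np.cos(a),0])
B=np.array([.486,-.071,0])
f=lambda p:print("board frame x,y",(p-B)@X,(p-B)@Y)
f(L)
for z in(.06,.067):
  q=[pt(C,*p,z) for p in((288,229),(357,229))];print(z,q,"len",np.linalg.norm(q[1]-q[0]));f(sum(q)/2)
# tangent in (Y,z) plane
o=C[4];r=pt(C,322,229,.0)-o;ry,rz=r@Y,r[2];n=np.array([rz,-ry])/np.hypot(ry,rz)
g=lambda c:((np.array([c,.047])-[o@Y,o[2]])@n)
for sg in(1,-1):
  try:
    c=brentq(lambda c:g(c)-sg*.03,-.6,.6);print("axis along Y",c,"line Y",L@Y,"dist",L@Y-c,"x part",[ (sum([pt(C,*p,.047+.02) for p in((288,229),(357,229))])/2)@X,L@X])
    print("centre",X*((sum([pt(C,*p,.067) for p in((288,229),(357,229))])/2)@X)+Y*c)
  except Exception as ex:print(ex)
E
```

```text
line [array([ 0.4367, -0.0028,  0.017 ]), array([ 0.5624, -0.0249,  0.017 ])] [ 0.4995 -0.0139  0.017 ] 0.12757781406361055 xang 80.0155781867868
edges [array([0.4134, 0.0866, 0.012 ]), array([ 0.3666, -0.1696,  0.012 ]), array([0.6059, 0.0556, 0.012 ]), array([ 0.5698, -0.2023,  0.012 ])] [np.float64(79.65334156291512), np.float64(82.03215302710946)]
board frame x,y 0.004023360587874719 0.05857385167135277
0.06 [array([ 0.4307, -0.126 ,  0.06  ]), array([ 0.4956, -0.1365,  0.06  ])] len 0.06578246739621951
board frame x,y -0.012714592098898922 -0.06315981610288411
0.067 [array([ 0.4318, -0.1235,  0.067 ]), array([ 0.4952, -0.1337,  0.067 ])] len 0.06416870577892701
board frame x,y -0.012793354517621732 -0.06053978461033685
axis along Y -0.09073071164933444 line Y 0.0679036458466864 dist 0.15863435749602084 x part [np.float64(0.47827685934252057), np.float64(0.49509357444801705)]
centre [ 0.457  -0.1676  0.    ]
axis along Y -0.026665462894751912 line Y 0.0679036458466864 dist 0.09456910874143831 x part [np.float64(0.47827685934252057), np.float64(0.49509357444801705)]
centre [ 0.4675 -0.1044  0.    ]
```

```bash
cat >> h.py <<'E'
from scipy.optimize import minimize
def hull(C,p):
    x,y,t=p; ax=np.array([np.cos(t),np.sin(t),0]);pp=np.array([-np.sin(t),np.cos(t),0]);k=np.linspace(0,2*np.pi,40)
    P=[px(C,np.array([x,y,.047])+q*.045*ax+.03*(np.cos(w)*pp+np.sin(w)*np.array([0,0,1]))) for q in(-1,1) for w in k]
    return cv2.convexHull(np.float32(P))
def fit(ims,p0):
    "ims: list of (cam,RGB image); IoU fit of the roller"
    D=[]
    for C,im in ims:
        hsv=cv2.cvtColor(im,cv2.COLOR_RGB2HSV);m=((hsv[:,:,1]<75)&(hsv[:,:,2]>60)).astype(np.uint8)
        w=np.zeros_like(m);cv2.fillPoly(w,[np.int32(hull(C,p0)).reshape(-1,1,2)],1);w=cv2.dilate(w,np.ones((9,9)));D.append((C,(m&w)*255.))
    def cost(p):
        c=0
        for C,m in D:
            r=np.zeros((400,640),np.uint8);cv2.fillPoly(r,[np.int32(np.round(hull(C,p)*16))],255,cv2.LINE_AA,4);r=r.astype(float)
            c+=np.abs(r-m).sum()/m.sum()
        return c
    S=np.array([p0]+[np.array(p0)+d for d in np.diag([.01,.01,.1])])
    o=minimize(cost,p0,method="Nelder-Mead",options=dict(initial_simplex=S,xatol=1e-4,fatol=1e-4));return o.x,o.fun
E
python3 - <<'E'
from h import *
np.set_printoptions(precision=4,suppress=True)
I=[(cam(n),cv2.imread(f"pics/{n}0.png")[:,:,::-1].copy()) for n in("scene","side")]
p0=[.466,-.16,-.165]
for q in(I,I[:1],I[1:]): print(fit(q,p0))
E
```

```text
(array([ 0.4691, -0.1669, -0.1213]), np.float64(0.39633185914046243))
(array([ 0.4665, -0.1671, -0.139 ]), np.float64(0.27601873730464704))
(array([ 0.4687, -0.1681, -0.0324]), np.float64(0.11974814358553194))
```

```bash
python3 -c "
from h import *
delta(.4655,-.1774,.105,81.5)"
```

```text
t 2.65 pos [ 0.4658 -0.0973  0.2006] xang 80.84 F [ 0.4 -0.  -0.3]
delta mm [-79.2  12.5  95.6] dr [ 0.0001 -0.0001 -0.0115]
```

Call:
send_rows(xyz=[[-20,3,5],[-40,6,15],[-60,9,30],[-75,12,45],[-79,12.5,60],[-79,12.5,75],[-79,12.5,85],[-79,12.5,92],[-79,12.5,95],[-79,12.5,95]], dr=[[0,0,0],[0,0,-0.01],[0,0,-0.012],[0,0,-0.012],[0,0,-0.012],[0,0,-0.012],[0,0,-0.012],[0,0,-0.012],[0,0,-0.012],[0,0,-0.012]])

```text
time: 3.48
position: [0.4654, -0.1769, 0.1052]
tool_rot: [-2.378, -2.052, 0.001]
ft_force: [0.6, -0.1, 0.4]
grip_width: 0.462
grip_force: 0.0
```

Call:
send_rows(xyz=[[0,0,2],[0,0,4],[0,0,6],[0,0,8],[0,0,9],[0,0,10],[0,0,10.5],[0,0,11],[0,0,11],[0,0,11]], dr=[[0,0,0],[0,0,0],[0,0,0],[0,0,0],[0,0,0],[0,0,0],[0,0,0],[0,0,0],[0,0,0],[0,0,0]])

```text
time: 4.32
position: [0.4655, -0.1773, 0.0946]
tool_rot: [2.38, 2.051, 0.0]
ft_force: [-0.0, -0.3, -0.2]
grip_width: 0.458
grip_force: 0.0
```

```bash
python3 - <<'E'
from h import *
np.set_printoptions(precision=4,suppress=True)
delta(.4655,-.1774,.094,81.5)
I=[(cam(n),get_image(n)) for n in("scene","side")]
for n,(c,i) in zip("ab",I): cv2.imwrite(f"pics/c_{n}.png",i[:,:,::-1])
c=np.hstack([cv2.resize(cv2.imread("pics/c_a.png")[110:250,210:390],None,fx=2.2,fy=2.2),cv2.resize(cv2.imread("pics/c_b.png")[110:250,250:430],None,fx=2.2,fy=2.2)])
cv2.imwrite("pics/c2.png",c)
E
```

```text
t 4.32 pos [ 0.4655 -0.1773  0.0946] xang 81.51 F [-0.  -0.3 -0.2]
delta mm [-0.1 -0.   0.6] dr [ 0.0001 -0.      0.0003]
```

View pics/c2.png

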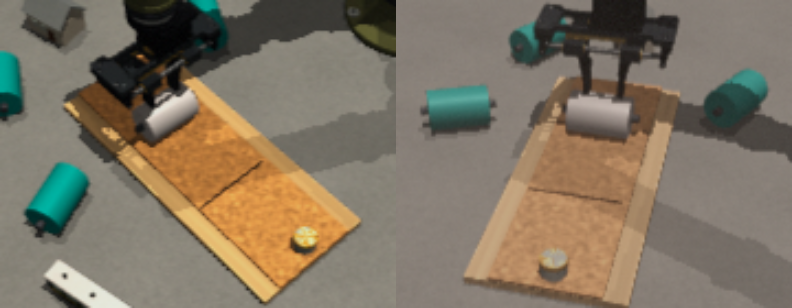

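Both fingertips stand just over the roller's top, about centred along its axis, with no contact force yet. I'll lower in fine steps.

Call:
send_rows(xyz=[[0,0,0.3],[0,0,0.6],[0,0,0.9],[0,0,1.2],[0,0,1.5],[0,0,1.8],[0,0,2],[0,0,2],[0,0,2],[0,0,2]], dr=[[0,0,0],[0,0,0],[0,0,0],[0,0,0],[0,0,0],[0,0,0],[0,0,0],[0,0,0],[0,0,0],[0,0,0]])

```text
time: 5.25
position: [0.4657, -0.1777, 0.094]
tool_rot: [-2.379, -2.051, -0.001]
ft_force: [-4.4, 1.1, 12.9]
grip_width: 0.46
grip_force: 6.6
```

Call:
send_rows(xyz=[[1,0,0],[4,0,0],[9,0,0],[15,0,0],[21,0,0],[27,0,0],[33,0,0],[37,0,0],[39,0,0],[40,0,0]], dr=[[0,0,0],[0,0,0],[0,0,0],[0,0,0],[0,0,0],[0,0,0],[0,0,0],[0,0,0],[0,0,0],[0,0,0]])

```text
time: 6.08
position: [0.4735, -0.1377, 0.0941]
tool_rot: [2.377, 2.05, 0.005]
ft_force: [1.1, -0.9, 6.3]
grip_width: 0.461
grip_force: 3.6
```

```bash
cat >> h.py <<'E'
def where(g):
    np.set_printoptions(precision=4,suppress=True)
    s=get_state();I=[(cam(n),get_image(n)) for n in("scene","side")]
    print("pos",s["position"],"F",s["ft_force"].round(1),"t",s["time"])
    L=np.array([.4995,-.0139]);a=np.radians(80.3);Y=np.array([np.cos(a),np.sin(a)]);X=np.array([Y[1],-Y[0]])
    for q in(I,I[:1],I[1:]):
        p,c=fit(q,g);d=p[:2]-L;print("roller",p,"cost",round(c,3),"in line frame x,y",d@X,d@Y,"tip ahead",(s["position"][:2]-p[:2])@Y)
    return s,I
E
python3 -c "
from h import *
where([.470,-.148,-.14])"
```

```text
pos [ 0.4735 -0.1377  0.0941] F [ 1.1 -0.9  6.3] t 6.0833
roller [ 0.4716 -0.1478 -0.1037] cost 0.966 in line frame x,y -0.004976282116795713 -0.13670950035088772 tip ahead 0.010331801620846633
roller [ 0.4758 -0.148  -0.1123] cost 0.773 in line frame x,y -0.0008068170982432571 -0.13620985823771106 tip ahead 0.009832159507669955
roller [ 0.472  -0.1463 -0.0676] cost 0.181 in line frame x,y -0.004835020077272666 -0.13514696525846695 tip ahead 0.00876926652842586
```

The stroke rolled it 20 mm for 40 mm of fingertip travel, so it's rolling without slip. Next: lift, step 20 mm back, press and stroke again, for three cycles.

Call:
send_rows(xyz=[[0,0,-3],[0,0,-6],[-7,0,-7],[-14,0,-7],[-20,0,-7],[-20,0,-6],[-20,0,-4],[-20,0,-2],[-20,0,-1],[-20,0,0]], dr=[[0,0,0],[0,0,0],[0,0,0],[0,0,0],[0,0,0],[0,0,0],[0,0,0],[0,0,0],[0,0,0],[0,0,0]])

```text
time: 7.02
position: [0.4686, -0.1575, 0.0938]
tool_rot: [-2.378, -2.051, -0.0]
ft_force: [-8.1, 1.7, 22.3]
grip_width: 0.46
grip_force: 11.1
```

Call:
send_rows(xyz=[[0,0,0],[2,0,0],[7,0,0],[13,0,0],[20,0,0],[27,0,0],[33,0,0],[37,0,0],[39,0,0],[40,0,0]], dr=[[0,0,0],[0,0,0],[0,0,0],[0,0,0],[0,0,0],[0,0,0],[0,0,0],[0,0,0],[0,0,0],[0,0,0]])

```text
time: 7.85
position: [0.4763, -0.1173, 0.094]
tool_rot: [2.377, 2.051, 0.004]
ft_force: [0.2, -0.1, 10.4]
grip_width: 0.456
grip_force: 4.5
```

Call:
send_rows(xyz=[[0,0,-3],[0,0,-6],[-7,0,-7],[-14,0,-7],[-20,0,-7],[-20,0,-6],[-20,0,-4],[-20,0,-2],[-20,0,-1],[-20,0,0]], dr=[[0,0,0],[0,0,0],[0,0,0],[0,0,0],[0,0,0],[0,0,0],[0,0,0],[0,0,0],[0,0,0],[0,0,0]])

```text
time: 8.68
position: [0.4715, -0.1377, 0.0938]
tool_rot: [-2.378, -2.051, -0.0]
ft_force: [-7.3, 0.2, 20.5]
grip_width: 0.461
grip_force: 10.7
```

Call:
send_rows(xyz=[[0,0,0],[2,0,0],[7,0,0],[13,0,0],[20,0,0],[27,0,0],[33,0,0],[37,0,0],[39,0,0],[40,0,0]], dr=[[0,0,0],[0,0,0],[0,0,0],[0,0,0],[0,0,0],[0,0,0],[0,0,0],[0,0,0],[0,0,0],[0,0,0]])

```text
time: 9.52
position: [0.4793, -0.0975, 0.0941]
tool_rot: [2.377, 2.051, 0.005]
ft_force: [-1.0, -0.5, 9.4]
grip_width: 0.46
grip_force: 4.6
```

```bash
python3 -c "
from h import *
s,I=where([.476,-.108,-.14])
c=np.hstack([cv2.resize(i[y:y+140,x:x+180],None,fx=2.2,fy=2.2) for (C,i),x,y in zip(I,(210,250),(110,110))])
cv2.imwrite('pics/c3.png',c[:,:,::-1])"
```

```text
pos [ 0.4793 -0.0975  0.0941] F [-1.  -0.5  9.4] t 9.5167
roller [ 0.4807 -0.1056 -0.1791] cost 1.034 in line frame x,y -0.003080018354648131 -0.09354770141901177 tip ahead 0.0077274724241167825
roller [ 0.4809 -0.1055 -0.1768] cost 0.833 in line frame x,y -0.002890966834325312 -0.09339282452985988 tip ahead 0.00757259553496489
roller [ 0.4801 -0.1069 -0.0869] cost 0.168 in line frame x,y -0.003454772641118195 -0.09496243060749819 tip ahead 0.009142201612603209
```

View pics/c3.png

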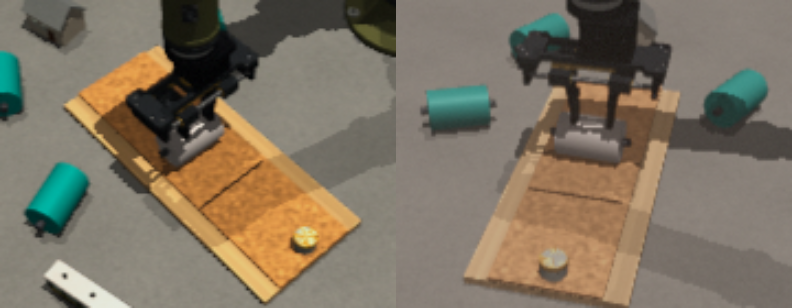

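The roller is about 94 mm short of the line and still square to it. Four more cycles should bring it close.

Call:
send_rows(xyz=[[0,0,-3],[0,0,-6],[-7,0,-7],[-14,0,-7],[-20,0,-7],[-20,0,-6],[-20,0,-4],[-20,0,-2],[-20,0,-1],[-20,0,0]], dr=[[0,0,0],[0,0,0],[0,0,0],[0,0,0],[0,0,0],[0,0,0],[0,0,0],[0,0,0],[0,0,0],[0,0,0]])

```text
time: 10.45
position: [0.4745, -0.1179, 0.0937]
tool_rot: [-2.378, -2.051, 0.0]
ft_force: [-7.3, 0.5, 21.6]
grip_width: 0.459
grip_force: 10.5
```

Call:
send_rows(xyz=[[0,0,0],[2,0,0],[7,0,0],[13,0,0],[20,0,0],[27,0,0],[33,0,0],[37,0,0],[39,0,0],[40,0,0]], dr=[[0,0,0],[0,0,0],[0,0,0],[0,0,0],[0,0,0],[0,0,0],[0,0,0],[0,0,0],[0,0,0],[0,0,0]])

```text
time: 11.28
position: [0.4823, -0.0777, 0.0941]
tool_rot: [2.377, 2.051, 0.005]
ft_force: [-0.0, -0.2, 9.1]
grip_width: 0.46
grip_force: 4.6
```

Call:
send_rows(xyz=[[0,0,-3],[0,0,-6],[-7,0,-7],[-14,0,-7],[-20,0,-7],[-20,0,-6],[-20,0,-4],[-20,0,-2],[-20,0,-1],[-20,0,0]], dr=[[0,0,0],[0,0,0],[0,0,0],[0,0,0],[0,0,0],[0,0,0],[0,0,0],[0,0,0],[0,0,0],[0,0,0]])

```text
time: 12.12
position: [0.4775, -0.0981, 0.0937]
tool_rot: [-2.379, -2.051, -0.0]
ft_force: [-7.8, -0.1, 20.2]
grip_width: 0.459
grip_force: 10.1
```

Call:
send_rows(xyz=[[0,0,0],[2,0,0],[7,0,0],[13,0,0],[20,0,0],[27,0,0],[33,0,0],[37,0,0],[39,0,0],[40,0,0]], dr=[[0,0,0],[0,0,0],[0,0,0],[0,0,0],[0,0,0],[0,0,0],[0,0,0],[0,0,0],[0,0,0],[0,0,0]])

```text
time: 12.95
position: [0.4852, -0.0579, 0.0941]
tool_rot: [2.377, 2.051, 0.005]
ft_force: [-0.8, -0.0, 9.6]
grip_width: 0.458
grip_force: 4.7
```

```bash
python3 -c "
from h import *
s,I=where([.486,-.065,-.14])"
```

```text
pos [ 0.4852 -0.0579  0.0941] F [-0.8 -0.   9.6] t 12.95
roller [ 0.4888 -0.0658 -0.1181] cost 1.057 in line frame x,y -0.0018141034265265127 -0.05299736335679095 tip ahead 0.007251544175987225
roller [ 0.4878 -0.0646 -0.1223] cost 0.856 in line frame x,y -0.0029927050913657704 -0.05196380214520637 tip ahead 0.00621798296440265
roller [ 0.4884 -0.068  -0.1402] cost 0.178 in line frame x,y -0.001839344176651487 -0.05517043753124885 tip ahead 0.00942461835044513
```

Two more cycles, then lift clear and back for an unobstructed look.

Call:
send_rows(xyz=[[0,0,-3],[0,0,-6],[-7,0,-7],[-14,0,-7],[-20,0,-7],[-20,0,-6],[-20,0,-4],[-20,0,-2],[-20,0,-1],[-20,0,0]], dr=[[0,0,0],[0,0,0],[0,0,0],[0,0,0],[0,0,0],[0,0,0],[0,0,0],[0,0,0],[0,0,0],[0,0,0]])

```text
time: 13.88
position: [0.4804, -0.0782, 0.0936]
tool_rot: [-2.379, -2.051, -0.0]
ft_force: [-6.2, 0.4, 19.7]
grip_width: 0.463
grip_force: 9.7
```

Call:
send_rows(xyz=[[0,0,0],[2,0,0],[7,0,0],[13,0,0],[20,0,0],[27,0,0],[33,0,0],[37,0,0],[39,0,0],[40,0,0]], dr=[[0,0,0],[0,0,0],[0,0,0],[0,0,0],[0,0,0],[0,0,0],[0,0,0],[0,0,0],[0,0,0],[0,0,0]])

```text
time: 14.72
position: [0.4882, -0.038, 0.0942]
tool_rot: [2.377, 2.051, 0.005]
ft_force: [1.1, -0.6, 8.8]
grip_width: 0.458
grip_force: 4.7
```

Call:
send_rows(xyz=[[0,0,-3],[0,0,-6],[-7,0,-7],[-14,0,-7],[-20,0,-7],[-20,0,-6],[-20,0,-4],[-20,0,-2],[-20,0,-1],[-20,0,0]], dr=[[0,0,0],[0,0,0],[0,0,0],[0,0,0],[0,0,0],[0,0,0],[0,0,0],[0,0,0],[0,0,0],[0,0,0]])

```text
time: 15.55
position: [0.4834, -0.0584, 0.0935]
tool_rot: [-2.379, -2.051, -0.0]
ft_force: [-7.0, -1.2, 18.8]
grip_width: 0.46
grip_force: 9.2
```

Call:
send_rows(xyz=[[0,0,0],[2,0,0],[7,0,0],[13,0,0],[20,0,0],[27,0,0],[33,0,0],[37,0,0],[39,0,0],[40,0,0]], dr=[[0,0,0],[0,0,0],[0,0,0],[0,0,0],[0,0,0],[0,0,0],[0,0,0],[0,0,0],[0,0,0],[0,0,0]])

```text
time: 16.38
position: [0.4912, -0.0182, 0.0942]
tool_rot: [2.377, 2.051, 0.005]
ft_force: [-1.1, -1.3, 9.3]
grip_width: 0.458
grip_force: 4.7
```

Call:
send_rows(xyz=[[0,0,-2],[0,0,-5],[0,0,-15],[-10,0,-35],[-30,0,-55],[-60,0,-75],[-95,0,-85],[-120,0,-85],[-120,0,-85],[-120,0,-85]], dr=[[0,0,0],[0,0,0],[0,0,0],[0,0,0],[0,0,0],[0,0,0],[0,0,0],[0,0,0],[0,0,0],[0,0,0]])

```text
time: 17.22
position: [0.471, -0.1393, 0.1781]
tool_rot: [-2.384, -2.046, -0.001]
ft_force: [0.3, 0.2, -0.4]
grip_width: 0.46
grip_force: 0.0
```

```bash
python3 -c "
from h import *
s,I=where([.494,-.026,-.16])
s=get_state();w=get_image('wrist');cv2.imwrite('pics/w4.png',w[:,:,::-1])
c=np.hstack([cv2.resize(i[y:y+140,x:x+180],None,fx=2.2,fy=2.2) for (C,i),x,y in zip(I,(210,250),(110,110))])
cv2.imwrite('pics/c4.png',np.vstack([c,w[:290,:][:,:,:].copy()[:, :640] if 0 else cv2.resize(w,(c.shape[1],292))[:]])[:,:,::-1])"
```

```text
pos [ 0.471  -0.1393  0.1781] F [ 0.3  0.2 -0.4] t 17.2167
roller [ 0.4981 -0.0272 -0.118 ] cost 0.33 in line frame x,y 0.0008928881497165541 -0.013337359933116242 tip ahead -0.11502938358213394
roller [ 0.4996 -0.0264 -0.2122] cost 0.19 in line frame x,y 0.002236114422908739 -0.012345607965936685 tip ahead -0.1160211355493135
roller [ 0.4967 -0.0272 -0.0897] cost 0.11 in line frame x,y -0.0005131035980810365 -0.013547710518566186 tip ahead -0.114819032996684
```

View pics/w4.png

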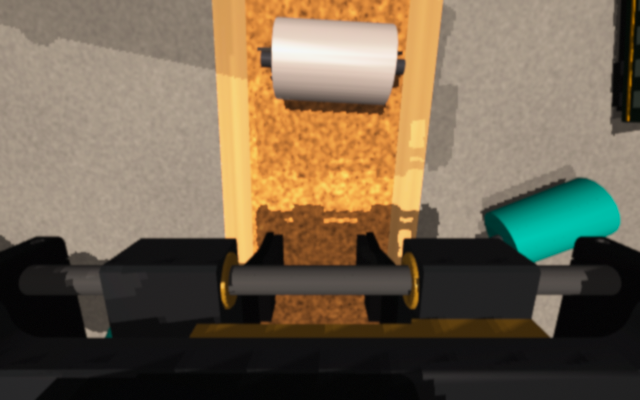

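View pics/c4.png

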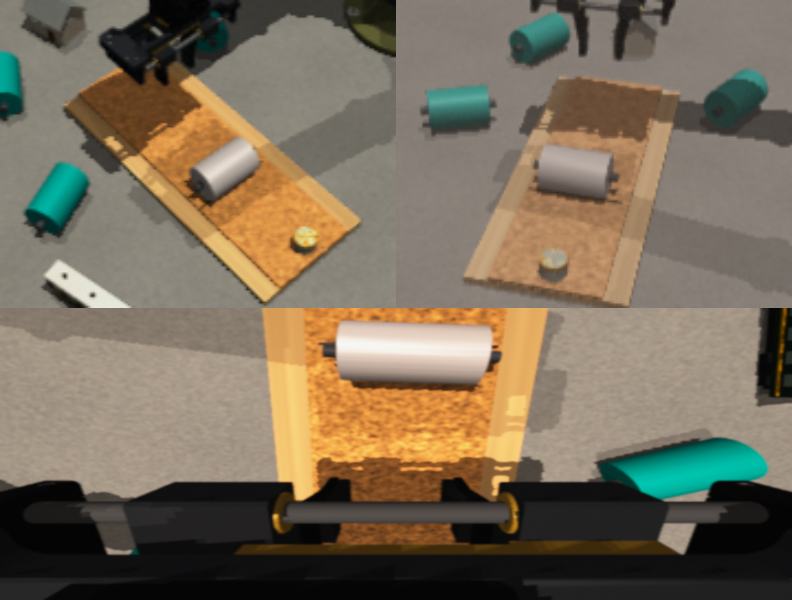

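The wrist view shows the roller free and whole, with axle stubs at (265,57) and (401,66) and the body at columns 271–398. It stops a little short of the line. I'll measure it against the line.

```bash
python3 - <<'E'
from h import *
np.set_printoptions(precision=4,suppress=True)
s=get_state();C=cam("wrist",s)
p=[pt(C,*q,.047) for q in((265,57),(401,66))];c=(p[0]+p[1])/2;d=p[1]-p[0]
L=np.array([.4995,-.0139]);a=np.radians(80.1);Y=np.array([np.cos(a),np.sin(a)]);X=np.array([Y[1],-Y[0]])
print(c,np.linalg.norm(d),"yaw",np.arctan2(d[1],d[0]),"line frame",(c[:2]-L)@X,(c[:2]-L)@Y)
w=cv2.imread("pics/w4.png")[:,:,::-1].copy();print(fit([(C,w)],[.499,-.026,-.2]))
t=c[:2]+np.array([-.008*np.cos(a),-.008*np.sin(a)])
delta(.4975,-.036,.105,80.0)
E
```

```text
[ 0.4984 -0.0268  0.047 ] 0.10897668566985096 yaw -0.20715306523926502 line frame 0.001115378354779343 -0.01287193079574309
(array([ 0.4974, -0.0278, -0.1825]), np.float64(0.06574186580261915))
t 17.37 pos [ 0.4714 -0.1363  0.1773] xang 81.63 F [ 1.1  0.2 -0.3]
delta mm [103.   11.3  72.4] dr [-0.0008 -0.0005  0.0284]
```

Call:
send_rows(xyz=[[20,3,5],[50,6,10],[80,9,20],[100,11,35],[105,11,50],[105.5,11,60],[105.5,11,66],[105.5,11,70],[105.5,11,72],[105.5,11,72]], dr=[[0,0,0],[0,0,0.01],[0,0,0.02],[0,0,0.028],[0,0,0.028],[0,0,0.028],[0,0,0.028],[0,0,0.028],[0,0,0.028],[0,0,0.028]])

```text
time: 18.2
position: [0.4978, -0.0358, 0.1056]
tool_rot: [2.409, 2.016, 0.0]
ft_force: [0.4, 0.0, -0.3]
grip_width: 0.462
grip_force: 0.0
```

```bash
python3 -c "
from h import *
delta(.497,-.0335,.0926,80)"
```

```text
t 18.2 pos [ 0.4978 -0.0358  0.1056] xang 79.84 F [ 0.4  0.  -0.3]
delta mm [ 2.1 -1.2 13. ] dr [ 0.0002  0.0001 -0.0028]
```

Call:
send_rows(xyz=[[1,0,2],[2,0,5],[2,0,8],[2,0,10],[2,0,11],[2,0,12],[2,0,12.5],[2,0,13],[2,0,13],[2,0,13]], dr=[[0,0,0],[0,0,0],[0,0,0],[0,0,0],[0,0,0],[0,0,0],[0,0,0],[0,0,0],[0,0,0],[0,0,0]])

```text
time: 19.03
position: [0.4983, -0.0326, 0.0941]
tool_rot: [-2.407, -2.017, -0.001]
ft_force: [-5.6, 1.4, 13.0]
grip_width: 0.459
grip_force: 6.8
```

Call:
send_rows(xyz=[[0,0,0],[2,0,0],[5,0,0],[9,0,0],[14,0,0],[18,0,0],[22,0,0],[25,0,0],[26,0,0],[26,0,0]], dr=[[0,0,0],[0,0,0],[0,0,0],[0,0,0],[0,0,0],[0,0,0],[0,0,0],[0,0,0],[0,0,0],[0,0,0]])

```text
time: 19.87
position: [0.5035, -0.0066, 0.0942]
tool_rot: [-2.407, -2.018, -0.003]
ft_force: [-3.7, 1.6, 11.4]
grip_width: 0.46
grip_force: 5.7
```

Call:
send_rows(xyz=[[0,0,0],[0,0,-1],[0,0,-3],[0,0,-8],[-5,0,-20],[-20,0,-40],[-50,0,-60],[-85,0,-78],[-120,0,-85],[-135,0,-85]], dr=[[0,0,0],[0,0,0],[0,0,0],[0,0,0],[0,0,0],[0,0,0],[0,0,0],[0,0,0],[0,0,0],[0,0,0]])

```text
time: 20.7
position: [0.4791, -0.1465, 0.1809]
tool_rot: [2.411, 2.008, 0.005]
ft_force: [0.3, -0.7, -0.7]
grip_width: 0.46
grip_force: 0.0
```

```bash
python3 -c "
from h import *
s,I=where([.500,-.014,-.17])
s=get_state();w=get_image('wrist');cv2.imwrite('pics/w5.png',w[:,:,::-1])
p=fit([(cam('wrist',s),w)],[.5,-.014,-.17]);print(p,s['position'])"
```

```text
pos [ 0.4791 -0.1465  0.1809] F [ 0.3 -0.7 -0.7] t 20.7
roller [ 0.5001 -0.0146 -0.143 ] cost 0.299 in line frame x,y 0.0006721841029016404 -0.0006086197702998341 tip ahead -0.13351040111369444
roller [ 0.4998 -0.0122 -0.1976] cost 0.194 in line frame x,y -3.7199719097398096e-06 0.0017593432965683966 tip ahead -0.13587836418056268
roller [ 0.4992 -0.0145 -0.1301] cost 0.092 in line frame x,y -0.0002279079440051704 -0.0006683917352043241 tip ahead -0.13345062914878994
(array([ 0.5006, -0.0127, -0.1896]), np.float64(0.03541099676367211)) [ 0.4785 -0.1449  0.1792]
```

View pics/w5.png

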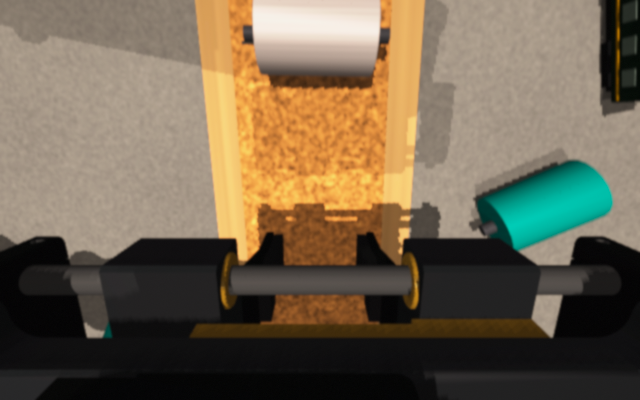

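The wrist view shows the roller square across the cork and clear of the fingers, its stubs at (248,34) and (386,36). All the fits put its axis within about 2 mm of the line, so I'm handing in.

```bash
python3 -c "
from bench import *
print(close_job())"
```

```text
the job is handed in; nothing more can be done
None
```

The roller was rolled along the cork by fingertip strokes on its top and rests on the pencil line, its axis within about 2 mm of it by my camera fits; the job is handed in, but no verdict came back.

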